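# Make up the fitting kit and the shaping kit

## Task

Make up the two tool kits for today's jobs: the spirit level and the larger tape measure go into the plywood tray with two long bays, and the block plane, the cork sanding block and the smaller tape measure go into the tray with one long and two short bays (plane in the long bay, cork block in the longer of the short bays). One tool to a bay, each set down gently, not dropped, and left the same way up as it was on the bench, flat on the tray's floor. Leave the glue bottle, the wax tin and the board offcut where they are.

Things in the scene. Friction and masses are not known exactly. Their poses are not given: they have to be found in the camera images.
- spirit_level: Torpedo spirit level lying on its flat side on the bench: aluminium bar with black end caps and three green vials in its upper face. 230 (x) x 48 (y) x 22 mm high, 0.24 kg. Origin: centre of the underside; x along its length, z up. Grip it across the 48 mm.
- large_tape: The larger of two pocket tape measures, standing on its flat base: rounded black case with yellow sides and a small steel disc on each. 78 long (x) x 44 thick (y) x 72 mm high, 0.36 kg; a yellow tape end with a hook stands out 7 mm at +x near the base. Origin: centre of the underside, z up. The flat sides (y) are to be gripped.
- small_tape: The smaller tape measure, same look, standing on its flat base: 54 long (x) x 30 thick (y) x 50 mm high, 0.13 kg; hook at +x. Origin: centre of the underside, z up. The flat sides (y) are to be gripped.
- block_plane: Small metal hand plane on its sole: steel sole, dark cheeks, round brass knob at the front (+x), domed dark palm rest towards the back, brass adjuster at the back. Sole 160 (x) x 48 mm (y), the adjuster stands out 6 mm behind; cheeks 48 mm over their outsides and 32 mm high over the middle 104 mm; highest point 48 mm. 0.62 kg. Origin: centre of the underside; x along its length, z up. Grip it across the cheeks at mid-length.
- cork_block: Cork sanding block with a thin grey felt sole, lying on the sole: 110 (x) x 58 (y) x 34 mm high, 0.07 kg. Origin: centre of the underside, z up. Grip it across the 58 mm.
- tray_two_bays: Fixed plywood tray, 270 (x) x 226 (y) x 30 mm high, with one divider along x that makes two equal long bays, each 258 x 104 mm inside, centred at y = +55 and y = -55 mm. Floor 6 mm thick (its top is at z = 6 mm), walls 6 mm thick, outer walls 30 mm high, dividers 26 mm. Origin: centre of the underside. Either bay takes the level; the large tape has the other.
- tray_three_bays: Fixed plywood tray, 252 (x) x 228 (y) x 30 mm high, same floor and walls, with three bays: a long one, 240 (x) x 100 mm (y) inside, centred at (0, +58) mm, for the plane; and, on the -y side, two short ones: 136 (x) x 110 mm (y) centred at (-52, -53) mm for the cork block, and 98 (x) x 110 mm (y) centred at (+71, -53) mm for the small tape. Origin: centre of the underside.
- glue_bottle: Bystander: white glue bottle with orange cap, 58 mm diameter, 165 mm high, standing at the far side of the bench. Origin: centre of the underside.
- wax_tin: Bystander: round flat metal tin, 89 mm diameter, 40 mm high, at the far side. Origin: centre of the underside.
- board_offcut: Bystander: flat laminated wood offcut with one rounded end, 130 (x) x 60 x 15 mm, lying flat beyond the left-hand tray. Origin: on the underside, 70 mm from the square end and 60 mm from the round one.
Things that resemble listed ones, but are neither listed nor needed, are in the scene too. Leave any turquoise look-alike of the block_plane alone.

How it is judged:
By the outcome, as a careful person would: the job done as asked, in the order asked, and still so for the second after the job is handed in, with the robot touching nothing.
It also fails if it takes over 125 s, if anything falls off the work surface, if the arm or the gripper's body presses on something with over 40 N, if the wrist force passes 120 N, or if a joint passes its speed limit or range.

## Robot

A 7-joint arm with a two-finger parallel gripper is mounted at the origin on the work surface. World frame = base frame: x ahead of the robot, y to its left, z up, the work surface at z = 0. Lengths are in m, angles in rad, forces in N, time in s.
With the tool pointing down it reaches from about 0.425 to 0.875 m from the base axis. Payload 4.7 kg.
Tool frame: the origin (TCP) lies midway between the tips of the shut fingers; the grasp point (between the pads) lies 19 mm behind it; z points along the fingers, y is the direction in which the jaws open and shut (so a half turn about z gives the same grasp; the last joint's range is limited). The gripper opens to 85 mm and grips with 20 to 120 N. Pads are 22 mm wide; open, the fingers measure 114 mm over their backs; the gripper's body (76 mm by 85 mm) begins 54 mm behind the grasp point. The pads swing forward as they close: fully open they stand 13 mm farther back than shut.
Start: joints at [1.148, 0.321, -0.07, 1.45, 0.023, 1.371, -0.057], TCP at [0.275, -0.589, 0.231] pointing down, gripper open.
Joint ranges: [-2.86, 2.86], [-0.3, 2.09], [-1.38, 1.24], [0.06, 2.45], [-1.56, 4.7], [0.09, 2.05], [-2.69, 2.69]. Speed limits (rad/s): [2.57, 2.57, 3.14, 3.14, 3.14, 3.14, 3.14].

## Interface

Orientations are given as a unit quaternion [x, y, z, w].
In Python, from plant import manip gives the robot as it stands.
- The arm moves only by the shell command python3 -m crank 'ROWS' [FORCE]. ROWS is JSON, one flat list of numbers, 5 for each row, row after row: the opening, from -1 (shut) to 1 (fully open), so that 0 is half open, then the shift along the tool's x, y, z as a fraction of full scale, then the turn about the tool's z as a fraction of full scale. A call has 1 to 5 rows; each row is the pose to reach, as a shift and turn from the pose commanded when the call began, along the tool's axes at that moment; what a row does not reach only later rows make up. Full scale, the value 1, is 200 mm for a shift and 2 rad for a turn. A row lasts 1/12 s, in which the tool goes at most 41.7 mm and 7.16 degrees, less where a joint would pass 70% of its speed; a pose out of reach is approached as far as the arm can. A call with a number of a shift or a turn outside -1 to 1 is refused whole. A call with a gripper value outside its range is refused whole. The fingers move at their own pace and stop on an object; FORCE is the grip in N (left out, the last holds). Time passes only in rows, so rows that repeat a pose let the fingers close. It gives the time, the measured TCP pose, the force and the opening at its end, in the units of the state.
- manip.get_obs(): the state, without advancing time (a new reading comes with each control period).
- manip.grab_frame(name): name is "scene" or "side" or "wrist"; returns the picture (400x640x3 uint8, red, green, blue); there is no depth.
- manip.calibration(name): a dict with "fx", "fy", "cx", "cy" (pixels), "xyz" and "rotation" of the camera in the world. Camera axes: x right, y down, z forward; pixel columns grow to the right and rows downward; lengths in m; the calibration is good to about 2 mm. A picture is of the moment at which its call begins: read the wrist's pose just before it. calibration takes no time and is no camera call; for the wrist camera it gives the pose at the moment of the call.
- manip.finish_job(): hands the job in, once; it reports no verdict.
Trained networks look in the newest picture that a camera, given by its name, has taken for a name from the list of things; names that differ only in an ending like _2 or _b are one class to them, and where a whole thing is asked for, a point or a joint stands for the part that bears it (a point fixed in the world has none). Each returns a list of dicts, best first, with "conf" (0 to 1); they miss things now and then, are a little off and sometimes report something else, mostly with a low value. They report only what shows in the picture. A call takes as long as a camera call. They do not tell look-alikes from the thing itself.
- manip.silhouettes(camera, thing): "pixels" (400x640 bool, what is visible of it) and "bbox" ([left, top, width, height] in pixels, round what is visible of it).
The state is a dict: "clock": time; "joints": joint angles; "joint_vel": joint speeds; "joint_torque": joint torques, N m; "tcp_pos": TCP position; "ee_rot": TCP orientation; "wrist_force": force on the tool from outside, world axes, zero at the start; "moment": the same for the moment, N m; "opening": finger opening in m.
Only numpy, scipy, OpenCV 4.12 (cv2) and the standard library are available. Lean on these libraries where they do the work, as an engineer would, in place of code of your own. Each camera call takes 0.05 s, during which the arm holds its last target. There are 200 camera calls.

## Working session

There is one attempt and no reset: what is moved stays moved. The work goes in short steps, Python scripts to look and compute and a shell command to move; the robot and the scene stay as the last step left them, time stands still between calls to the robot, and variables do not carry over. Pictures are saved under pics/ and viewed, about 12 in all and at most 16, crops included, and the job is handed in when it is done.

```bash
ls; mkdir -p pics
python3 - <<'E'
from plant import manip
import cv2,numpy as np
o=manip.get_obs();print({k:np.round(v,3) for k,v in o.items()})
for n in("scene","side"):
    f=manip.grab_frame(n);cv2.imwrite(f"pics/{n}0.png",f[:,:,::-1]);print(n,manip.calibration(n))
f=manip.grab_frame("wrist");print(manip.calibration("wrist"))
E
```

```text
pics
{'clock': np.float64(0.0), 'joints': array([ 1.148,  0.322, -0.07 ,  1.452,  0.023,  1.371, -0.057]), 'joint_vel': array([-0.   ,  0.   ,  0.001, -0.001,  0.002,  0.001, -0.001]), 'joint_torque': array([ 0.0000e+00, -4.9358e+01, -3.8200e-01, -3.1433e+01,  1.3000e-02,
        1.2000e-02, -0.0000e+00]), 'tcp_pos': array([ 0.275, -0.589,  0.23 ]), 'ee_rot': array([ 0.976,  0.217, -0.   , -0.001]), 'wrist_force': array([-0.608,  0.222,  0.637]), 'moment': array([-0.022, -0.025, -0.038]), 'opening': np.float64(0.085)}
scene {'fx': 362.9981672653661, 'fy': 362.9981672653661, 'cx': 324.5197632283888, 'cy': 200.82165970716375, 'xyz': array([1.11821743, 0.34690346, 0.98175813]), 'rotation': array([ 0.46922391,  0.84059392, -0.23461072, -0.13486509])}
side {'fx': 452.65763097645987, 'fy': 452.65763097645987, 'cx': 323.1382067580914, 'cy': 205.4690666919982, 'xyz': array([0.19682984, 0.79008405, 0.78216792]), 'rotation': array([-0.23501034,  0.87898186, -0.40018329,  0.10961004])}
{'fx': 321.4894508907431, 'fy': 321.4894508907431, 'cx': 319.35019703451957, 'cy': 197.47735692164844, 'xyz': array([ 0.34558501, -0.55641403,  0.37193546]), 'rotation': array([ 0.83350363, -0.53059736, -0.08339776,  0.12954904])}
```

View pics/scene0.png

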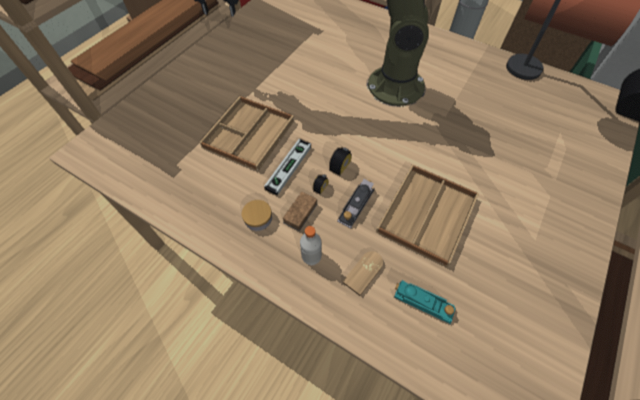

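View pics/side0.png

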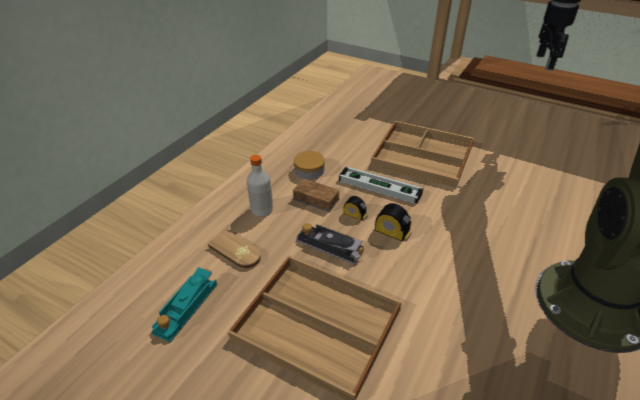

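```bash
cat > h.py <<'E'
from plant import manip
import cv2,numpy as np
from scipy.spatial.transform import Rotation as R
from scipy.optimize import minimize
S={'spirit_level':(230,48,22),'large_tape':(78,44,72),'small_tape':(54,30,50),'block_plane':(160,48,36),'cork_block':(110,58,34),
'tray_two_bays':(270,226,30),'tray_three_bays':(252,228,30),'board_offcut':(130,60,15),'wax_tin':(89,89,40),'glue_bottle':(58,58,165)}
def model(n):
    l,w,h=np.array(S[n])/1e3
    if 'tape' in n:   # rounded upper profile
        a=np.linspace(0,np.pi,15);r=l/2
        xz=[(r,0),(-r,0)]+[(r*np.cos(t),h-r+r*np.sin(t)) for t in a]
        xz=[(-l/2,0),(l/2,0),(l/2,h*.55),(l*.38,h*.85),(l*.2,h),(-l*.2,h),(-l*.38,h*.85),(-l/2,h*.55)]
        return np.array([(x,y,z) for x,z in xz for y in(-w/2,w/2)])
    if n in('wax_tin','glue_bottle'):
        a=np.linspace(0,6.28,20);return np.array([(l/2*np.cos(t),l/2*np.sin(t),z) for t in a for z in(0,h)])
    if n=='block_plane':
        return np.array([(x,y,z) for x,z in((-.08,0),(.08,0),(.052,.032),(-.052,.032)) for y in(-w/2,w/2)]+[(.055,0,.045),(-.03,0,.048),(-.086,0,.02)])
    return np.array([(x,y,z) for x in(-l/2,l/2) for y in(-w/2,w/2) for z in(0,h)])
def proj(c,P):
    p=(P-c['xyz'])@R.from_quat(c['rotation']).as_matrix()
    return np.stack([c['fx']*p[:,0]/p[:,2]+c['cx'],c['fy']*p[:,1]/p[:,2]+c['cy']],1)
def ray(c,u,v,z=0):
    d=R.from_quat(c['rotation']).apply([(u-c['cx'])/c['fx'],(v-c['cy'])/c['fy'],1]);return c['xyz']+d*(z-c['xyz'][2])/d[2]
def place(n,q,z0=0):
    c,s=np.cos(q[2]),np.sin(q[2]);m=model(n);return np.stack([q[0]+c*m[:,0]-s*m[:,1],q[1]+s*m[:,0]+c*m[:,1],m[:,2]+z0],1)
def hullmask(c,P):
    h=cv2.convexHull(proj(c,P).astype(np.float32))
    m=np.zeros((400,640),np.uint8);cv2.fillConvexPoly(m,np.round(h*16).astype(np.int32),255,cv2.LINE_AA,4);return m/255.
def fit(n,views,z0=0,x0=None):
    """views: list of (calib, boolmask)"""
    def cost(q):
        t=0
        for c,m in views:
            h=hullmask(c,place(n,q,z0));t+=1-np.minimum(h,m).sum()/np.maximum(h,m).sum()
        return t/len(views)
    if x0 is None:
        c,m=views[0];v,u=np.nonzero(m);x0=ray(c,u.mean(),v.mean(),z0+S[n][2]/2000)[:2]
    best=None
    for a in np.arange(0,np.pi,np.pi/8):
        r=minimize(cost,[*x0[:2],a],method='Nelder-Mead',options=dict(initial_simplex=[[x0[0],x0[1],a],[x0[0]+.02,x0[1],a],[x0[0],x0[1]+.02,a],[x0[0],x0[1],a+.25]],xatol=1e-4,fatol=1e-5))
        if best is None or r.fun<best.fun:best=r
    return best.x,best.fun
E
python3 - <<'E'
from h import *
import json
cal={n:manip.calibration(n) for n in('scene','side')};img={n:manip.grab_frame(n).copy() for n in cal};out={}
for n in S:
    V=[]
    for cam in cal:
        L=manip.silhouettes(cam,n)
        for d in L[:3]:print(n,cam,round(d['conf'],2),d['bbox'],end=' ')
        L=[d for d in L if d['conf']>.4]
        if n=='block_plane': L=[d for d in L if not ((lambda c:c[2]<100 and c[1]>90)(img[cam][d['pixels']].mean(0)) or (img[cam][d['pixels']].mean(0)[1]-img[cam][d['pixels']].mean(0)[0]>40))]
        if L:V.append((cal[cam],L[0]['pixels'].astype(float)))
    print()
    if not V:continue
    q,f=fit(n,V);out[n]=q.tolist();each=[fit(n,[v])[0][:2].round(3) for v in V]
    print('  ->',q.round(4),round(f,3),np.hypot(*q[:2]).round(3),each)
    for cam in cal:
        h=cv2.convexHull(proj(cal[cam],place(n,q)).astype(np.float32)).astype(int);cv2.polylines(img[cam],[h],True,(255,0,0),1)
json.dump(out,open('poses.json','w'))
a=cv2.resize(img['scene'][80:340,180:500],(800,650))[:600];b=cv2.resize(img['side'][100:400,130:530],(800,600))
cv2.imwrite('pics/fa.png',a[:,:,::-1]);cv2.imwrite('pics/fb.png',b[:,:,::-1])
E
```

```text
spirit_level scene 0.58 [264.8, 136.9, 47.0, 58.3] spirit_level scene 0.41 [240.7, 199.8, 29.4, 33.6] spirit_level side 0.83 [338.9, 166.3, 83.8, 39.6] 
  -> [ 0.5536 -0.1321  0.0544] 0.078 0.569 [array([ 0.553, -0.133]), array([ 0.554, -0.131])]
large_tape scene 0.93 [329.4, 148.8, 19.5, 24.7] large_tape side 0.63 [377.0, 206.9, 30.8, 34.3] 
  -> [0.454  0.0078 3.2161] 0.167 0.454 [array([0.456, 0.009]), array([0.455, 0.012])]
small_tape scene 0.48 [312.2, 174.9, 18.4, 19.0] small_tape scene 0.16 [299.9, 226.4, 22.4, 38.1] small_tape side 0.9 [343.5, 197.1, 22.3, 22.5] small_tape side 0.2 [297.3, 153.3, 27.2, 23.9] 
  -> [ 0.5636 -0.0012  0.1298] 0.178 0.564 [array([ 0.565, -0.001]), array([0.564, 0.002])]
block_plane scene 0.76 [338.0, 178.5, 34.3, 48.6] block_plane scene 0.71 [395.6, 283.7, 61.2, 37.1] block_plane side 0.85 [298.3, 224.6, 67.7, 39.6] block_plane side 0.74 [152.6, 267.6, 61.6, 71.7] block_plane side 0.68 [371.1, 119.6, 102.5, 67.7] 
  -> [0.5664 0.1309 0.0401] 0.118 0.581 [array([0.563, 0.129]), array([0.568, 0.132])]
cork_block scene 0.74 [284.9, 193.6, 33.3, 39.0
[... 665 characters left out ...]
.506, -0.337]), array([ 0.666, -0.092])]
board_offcut scene 0.9 [344.2, 252.9, 38.8, 42.1] board_offcut scene 0.45 [301.8, 227.7, 18.0, 36.3] board_offcut side 0.96 [204.2, 229.4, 52.6, 36.8] 
  -> [0.7456 0.2568 3.0137] 0.13 0.789 [array([0.745, 0.256]), array([0.748, 0.258])]
wax_tin scene 0.94 [238.8, 200.9, 31.6, 31.1] wax_tin side 0.57 [293.4, 152.9, 32.5, 26.2] 
  -> [ 0.7633 -0.1045  0.4423] 0.098 0.77 [array([ 0.764, -0.104]), array([ 0.763, -0.104])]
glue_bottle scene 0.96 [300.1, 225.8, 21.4, 37.6] glue_bottle side 0.57 [249.4, 156.0, 23.6, 61.4] glue_bottle side 0.43 [227.2, 254.6, 174.5, 145.4] 
  -> [0.7837 0.1031 2.3096] 0.302 0.79 [array([0.798, 0.113]), array([0.785, 0.101])]
```

View pics/fa.png

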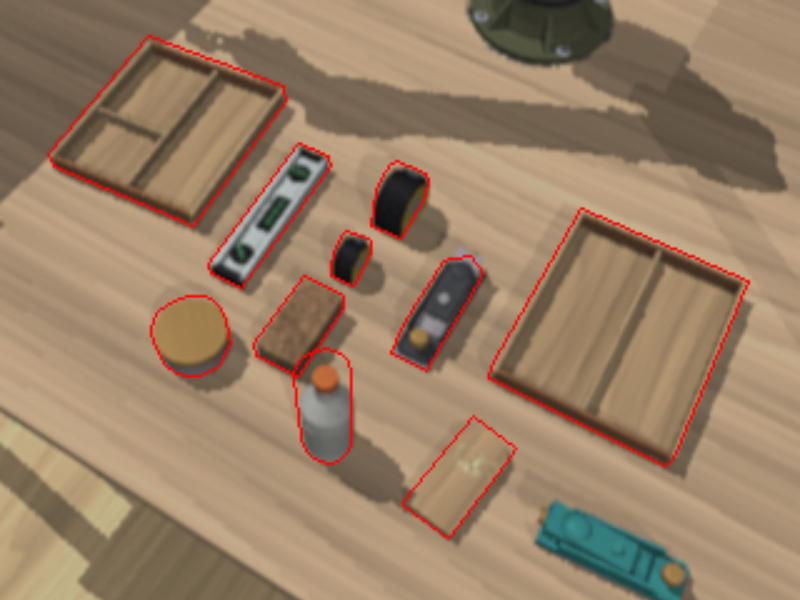

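View pics/fb.png

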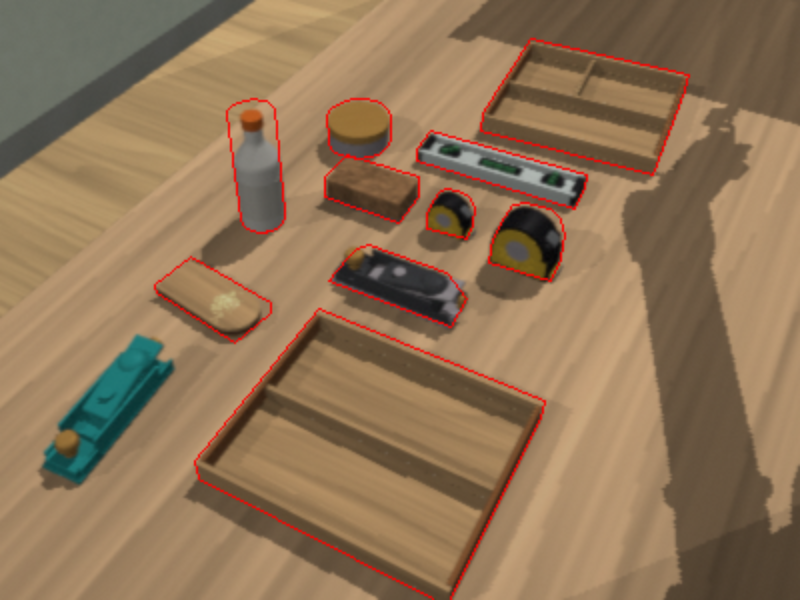

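The candidates in the scene picture are the dark plane (357,202) and the turquoise look-alike (425,300). The dark one fits the description, so the turquoise one stays. The others are the large tape (340,160), small tape (320,183), level (288,166) and cork (300,210). The wax tin (257,215) was given as a false hit for cork and level, and is rejected. The overlays confirm the fits. The three-bay tray's long bay faces +y and its longer short bay is at -x, so its yaw is about 0. Next I refit that tray and plan.

```bash
cat >> h.py <<'E'
def plan(*W):
    """print per-call full-scale shifts (x,y,z,turn) from the current pose through waypoints (x,y,z,yaw)"""
    o=manip.get_obs();p=o['tcp_pos'].copy();M=R.from_quat(o['ee_rot']).as_matrix();y=np.arctan2(M[1,0],M[0,0])
    print('t',o['clock'].round(2),'at',p.round(4),round(y,3),'tilt',M[2].round(3),'F',o['wrist_force'].round(1),'open',round(float(o['opening']),4))
    for w in W:
        t=np.array(w[:3],float);yw=w[3]
        n=max(1,int(np.ceil(max(np.linalg.norm(t-p)/.2,abs(yw-y)/.6))))
        for i in range(n):
            d=(t-p)/(n-i);dy=(yw-y)/(n-i);c,s=np.cos(y),np.sin(y)
            print(np.round([*(np.array([c*d[0]+s*d[1],s*d[0]-c*d[1],-d[2]])/.2),-dy/2],3).tolist(),'->',np.round(p+d,3),'rows>=',round(max(np.linalg.norm(d)/.0417,abs(dy)/.125),1))
            p=p+d;y=y+dy
E
python3 - <<'E'
from h import *
import json
V=[]
for n in('scene','side'):
    manip.grab_frame(n)
    for d in manip.silhouettes(n,'tray_three_bays'):
        if d['conf']>.5 and d['bbox'][2]>80: V.append((manip.calibration(n),d['pixels'].astype(float)));break
q,f=fit('tray_three_bays',V);print(q,f)
P=json.load(open('poses.json'));P['tray_three_bays']=q.tolist();json.dump(P,open('poses.json','w'))
def bay(t,x,y):
    a=P[t];c,s=np.cos(a[2]),np.sin(a[2]);return np.round([a[0]+c*x-s*y,a[1]+s*x+c*y,a[2]],4)
for t,x,y in(('tray_two_bays',0,.055),('tray_two_bays',0,-.055),('tray_three_bays',0,.058),('tray_three_bays',-.052,-.053),('tray_three_bays',.071,-.053)):print(t,x,y,bay(t,x,y))
plan((.5536,-.1321,.12,.054),(.5536,-.1321,.03,.054))
E
```

```text
[ 0.50749226 -0.33882631  3.24689589] 0.05473758235962339
tray_two_bays 0 0.055 [0.476  0.3895 0.0235]
tray_two_bays 0 -0.055 [0.4786 0.2795 0.0235]
tray_three_bays 0 0.058 [ 0.5136 -0.3965  3.2469]
tray_three_bays -0.052 -0.053 [ 0.5536 -0.2807  3.2469]
tray_three_bays 0.071 -0.053 [ 0.4313 -0.2936  3.2469]Traceback (most recent call last):
  File "<stdin>", line 13, in <module>
  File "h.py", line 46, in plan
    print('t',o['clock'].round(2),'at',p.round(4),round(y,3),'tilt',M[2].round(3),'F',o['wrist_force'].round(1),'open',round(float(o['opening']),4))
              ^^^^^^^^^^^^^^^^
AttributeError: 'float' object has no attribute 'round'
```

```bash
sed -i "s/o\['clock'\].round(2)/round(float(o['clock']),2)/" h.py
python3 - <<'E'
from h import *
plan((.5536,-.1321,.12,.054),(.5536,-.1321,.03,.054))
E
```

```text
t 1.45 at [ 0.275  -0.589   0.2314] 0.437 tilt [-0.  0. -1.] F [ 0.3 -0.1  0.7] open 0.0854
[0.743, -0.494, 0.186, 0.064] -> [ 0.368 -0.437  0.194] rows>= 4.4
[0.674, -0.584, 0.186, 0.064] -> [ 0.461 -0.284  0.157] rows>= 4.4
[0.594, -0.665, 0.186, 0.064] -> [ 0.554 -0.132  0.12 ] rows>= 4.4
[0.0, 0.0, 0.45, -0.0] -> [ 0.554 -0.132  0.03 ] rows>= 2.2
```

```bash
python3 -m crank '[1,0.743,-0.494,0.186,0.064, 1,0.743,-0.494,0.186,0.064, 1,0.743,-0.494,0.186,0.064, 1,0.743,-0.494,0.186,0.064, 1,0.743,-0.494,0.186,0.064]' 60
python3 -m crank '[1,0.674,-0.584,0.186,0.064, 1,0.674,-0.584,0.186,0.064, 1,0.674,-0.584,0.186,0.064, 1,0.674,-0.584,0.186,0.064, 1,0.674,-0.584,0.186,0.064]'
python3 -m crank '[1,0.594,-0.665,0.186,0.064, 1,0.594,-0.665,0.186,0.064, 1,0.594,-0.665,0.186,0.064, 1,0.594,-0.665,0.186,0.064, 1,0.594,-0.665,0.186,0.064]'
python3 -m crank '[1,0,0,0,0, 1,0,0,0,0]'
python3 - <<'E'
from h import *
f=manip.grab_frame("wrist");cv2.imwrite("pics/w1.png",f[:,:,::-1]);plan((.5536,-.1321,.005,.054))
c=manip.calibration("wrist");L=manip.silhouettes("wrist",'spirit_level')
for d in L[:2]:
    print(d['conf'],d['bbox'],fit('spirit_level',[(c,d['pixels'].astype(float))],x0=[.5536,-.1321]))
E
```

```text
clock: 1.87
tcp_pos: [0.372, -0.4299, 0.1932]
ee_rot: [0.987, 0.158, 0.001, -0.002]
wrist_force: [0.9, 0.6, 0.2]
opening: 0.0851
clock: 2.28
tcp_pos: [0.4635, -0.2778, 0.1562]
ee_rot: [0.996, 0.094, 0.001, -0.001]
wrist_force: [1.0, 1.2, -0.5]
opening: 0.0852
clock: 2.7
tcp_pos: [0.5556, -0.1257, 0.1191]
ee_rot: [1.0, 0.029, 0.001, -0.002]
wrist_force: [0.3, 1.2, 0.6]
opening: 0.0855
clock: 2.87
tcp_pos: [0.554, -0.1305, 0.1194]
ee_rot: [1.0, 0.028, -0.0, -0.0]
wrist_force: [-0.6, -0.4, 0.0]
opening: 0.0857
t 2.92 at [ 0.5535 -0.1326  0.1196] 0.053 tilt [-0.001  0.001 -1.   ] F [-0.1 -0.2  0.2] open 0.0856
[0.001, -0.002, 0.573, -0.0] -> [ 0.554 -0.132  0.005] rows>= 2.7
0.55 [282.0, 34.9, 72.0, 285.3] (array([ 0.55302502, -0.13360961,  3.20366849]), np.float64(0.04249751450506323))
```

View pics/w1.png

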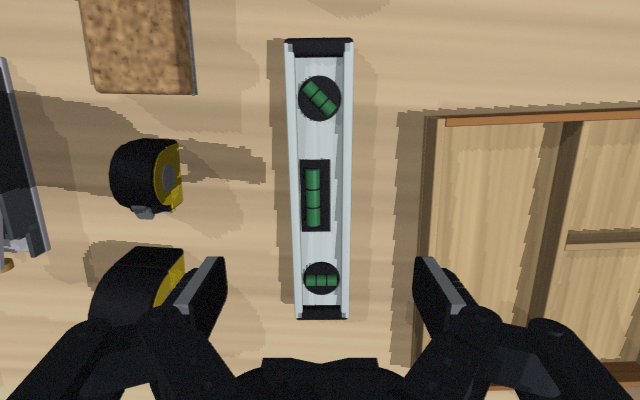

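The picture shows the level centred between the open fingers at (320,180), with nothing near the finger paths. Descending and gripping.

```bash
python3 -m crank '[1,0,0,0.2,0, 1,0,0,0.4,0, 1,0,0,0.5,0, 1,0,0,0.57,0, 1,0,0,0.58,0]' 60
python3 -m crank '[0,0,0,0,0, 0,0,0,0,0, -0.5,0,0,0,0, -0.5,0,0,0,0, -0.5,0,0,0,0]'
python3 -m crank '[-0.5,0,0,0,0, -0.5,0,0,0,0, -0.5,0,0,0,0, -0.5,0,0,0,0, -0.5,0,0,0,0]'
```

```text
clock: 3.38
tcp_pos: [0.5505, -0.1341, 0.0008]
ee_rot: [1.0, 0.025, -0.003, -0.0]
wrist_force: [-0.8, 0.2, -0.3]
opening: 0.0857
clock: 3.8
tcp_pos: [0.5553, -0.1329, 0.0059]
ee_rot: [1.0, 0.026, 0.002, 0.001]
wrist_force: [-1.6, 0.1, 6.7]
opening: 0.0465
clock: 4.22
tcp_pos: [0.5553, -0.1329, 0.0059]
ee_rot: [1.0, 0.026, 0.002, 0.001]
wrist_force: [0.3, 0.1, 7.0]
opening: 0.0463
```

```bash
python3 -m crank '[-0.5,0,0,-0.05,0, -0.5,0,0,-0.2,0, -0.5,0,0,-0.4,0, -0.5,0,0,-0.55,0, -0.5,0,0,-0.63,0]'
python3 -m crank '[-0.5,0,0,0,0, -0.5,0,0,0,0, -0.5,0,0,0,0]'
python3 - <<'E'
from h import *
plan((.476,.3895,.13,.0235),(.476,.3895,.04,.0235))
E
```

```text
clock: 4.63
tcp_pos: [0.5556, -0.1323, 0.1347]
ee_rot: [1.0, 0.027, 0.003, 0.001]
wrist_force: [0.8, -0.4, -1.4]
opening: 0.0462
clock: 4.88
tcp_pos: [0.5524, -0.132, 0.1284]
ee_rot: [1.0, 0.026, -0.001, -0.0]
wrist_force: [0.4, 0.2, -2.0]
opening: 0.0465
t 4.88 at [ 0.5524 -0.132   0.1284] 0.053 tilt [-0.003 -0.001 -1.   ] F [ 0.4  0.2 -2. ] open 0.0465
[-0.081, -0.875, -0.003, 0.005] -> [0.527 0.042 0.129] rows>= 4.2
[-0.09, -0.874, -0.003, 0.005] -> [0.501 0.216 0.129] rows>= 4.2
[-0.098, -0.873, -0.003, 0.005] -> [0.476 0.39  0.13 ] rows>= 4.2
[0.0, 0.0, 0.45, -0.0] -> [0.476 0.39  0.04 ] rows>= 2.2
```

```bash
python3 -m crank '[-0.5,-0.01,-0.09,0,0.001, -0.5,-0.03,-0.27,0,0.002, -0.5,-0.05,-0.48,0,0.003, -0.5,-0.06,-0.68,0,0.004, -0.5,-0.08,-0.875,0,0.005]'
python3 -m crank '[-0.5,-0.02,-0.19,0,0.001, -0.5,-0.04,-0.38,0,0.002, -0.5,-0.06,-0.56,0,0.003, -0.5,-0.075,-0.73,0,0.004, -0.5,-0.09,-0.874,0,0.005]'
python3 -m crank '[-0.5,-0.025,-0.19,0,0.001, -0.5,-0.05,-0.4,0,0.003, -0.5,-0.075,-0.62,0,0.004, -0.5,-0.09,-0.8,0,0.005, -0.5,-0.098,-0.873,0,0.005]'
python3 -m crank '[-0.5,0,0,0,0, -0.5,0,0,0,0, -0.5,0,0,0,0, -0.5,0,0,0,0]'
python3 - <<'E'
from h import *
plan((.476,.3895,.03,.0235))
f=manip.grab_frame("scene");cv2.imwrite("pics/s2.png",cv2.resize(f[100:300,300:560],(780,600))[:,:,::-1])
E
```

```text
clock: 5.3
tcp_pos: [0.5266, 0.0435, 0.1276]
ee_rot: [1.0, 0.021, -0.002, -0.0]
wrist_force: [0.5, 0.2, -2.2]
opening: 0.0465
clock: 5.72
tcp_pos: [0.5006, 0.218, 0.1277]
ee_rot: [1.0, 0.017, -0.002, 0.0]
wrist_force: [0.4, 0.8, -1.3]
opening: 0.0463
clock: 6.13
tcp_pos: [0.4731, 0.3959, 0.1276]
ee_rot: [1.0, 0.015, -0.002, -0.002]
wrist_force: [-0.8, 0.7, -1.4]
opening: 0.0465
clock: 6.47
tcp_pos: [0.4782, 0.3871, 0.1285]
ee_rot: [1.0, 0.01, -0.001, 0.001]
wrist_force: [0.6, 0.2, -1.7]
opening: 0.0467
t 6.47 at [0.4782 0.3871 0.1285] 0.02 tilt [-0.001  0.002 -1.   ] F [ 0.6  0.2 -1.7] open 0.0467
[-0.011, -0.012, 0.492, -0.002] -> [0.476 0.39  0.03 ] rows>= 2.4
```

View pics/s2.png

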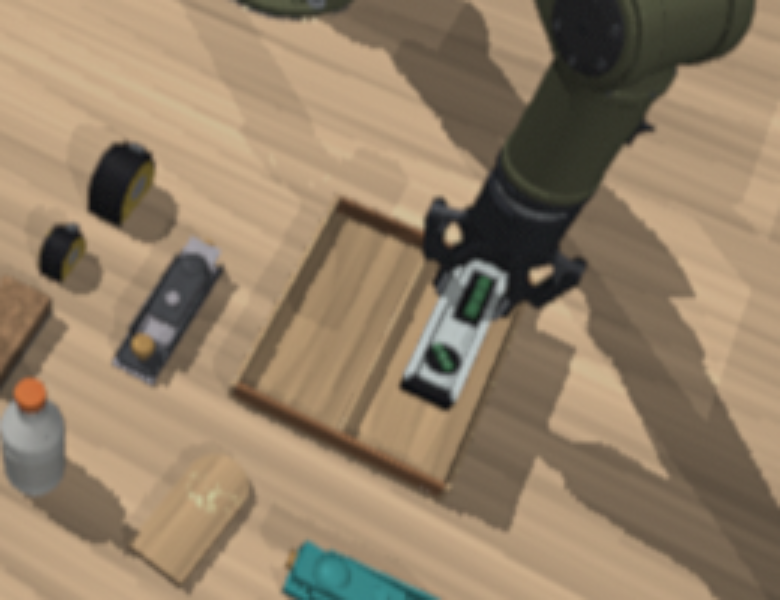

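The level is held level above the +y bay (crop centre ~(455,330)). Lowering it gently.

```bash
python3 -m crank '[-0.5,-0.005,-0.005,0.1,0, -0.5,-0.01,-0.01,0.23,0, -0.5,-0.01,-0.01,0.36,0, -0.5,-0.01,-0.01,0.45,0, -0.5,-0.01,-0.01,0.5,0]'
python3 -m crank '[-0.5,0,0,0.01,0, -0.5,0,0,0.025,0, -0.5,0,0,0.04,0, -0.5,0,0,0.05,0, -0.5,0,0,0.06,0]'
python3 -m crank '[-0.5,0,0,0.01,0, -0.5,0,0,0.015,0, -0.5,0,0,0.02,0, -0.5,0,0,0.025,0, -0.5,0,0,0.025,0]'
python3 -m crank '[-0.5,0,0,0,0, -0.5,0,0,0,0]'
```

```text
clock: 6.93
tcp_pos: [0.4752, 0.3886, 0.0269]
ee_rot: [1.0, 0.01, -0.001, 0.002]
wrist_force: [-0.0, -0.6, -2.0]
opening: 0.0464
clock: 7.35
tcp_pos: [0.4763, 0.3919, 0.0186]
ee_rot: [1.0, 0.011, 0.001, -0.0]
wrist_force: [-0.4, 0.1, -2.7]
opening: 0.0466
clock: 7.77
tcp_pos: [0.4756, 0.3914, 0.0125]
ee_rot: [1.0, 0.011, -0.0, 0.0]
wrist_force: [0.6, -0.9, -1.6]
opening: 0.0468
clock: 7.93
tcp_pos: [0.4757, 0.3915, 0.0127]
ee_rot: [1.0, 0.011, 0.0, 0.0]
wrist_force: [0.8, 0.1, -2.9]
opening: 0.0469
```

```bash
for i in 1 2; do :; done
python3 -m crank '[-0.5,0,0,0.005,0, -0.5,0,0,0.005,0, -0.5,0,0,0.005,0]'
python3 -m crank '[-0.5,0,0,0.005,0, -0.5,0,0,0.005,0, -0.5,0,0,0.005,0]'
python3 -m crank '[-0.5,0,0,0.005,0, -0.5,0,0,0.005,0, -0.5,0,0,0.005,0]'
```

```text
clock: 8.18
tcp_pos: [0.4758, 0.3916, 0.012]
ee_rot: [1.0, 0.011, 0.0, -0.0]
wrist_force: [0.0, -0.6, 0.4]
opening: 0.0464
clock: 8.43
tcp_pos: [0.4758, 0.3916, 0.0119]
ee_rot: [1.0, 0.011, 0.0, 0.0]
wrist_force: [-2.0, -2.5, 6.4]
opening: 0.0466
clock: 8.68
tcp_pos: [0.4758, 0.3916, 0.0119]
ee_rot: [1.0, 0.011, 0.0, 0.0]
wrist_force: [-4.2, -3.9, 12.0]
opening: 0.0466
```

```bash
python3 -m crank '[0.4,0,0,-0.005,0, 0.4,0,0,-0.01,0, 0.4,0,0,-0.01,0, 0.4,0,0,-0.01,0, 0.4,0,0,-0.01,0]'
python3 -m crank '[0.4,0,0,-0.05,0, 0.4,0,0,-0.2,0, 0.4,0,0,-0.4,0, 0.4,0,0,-0.6,0, 0.4,0,0,-0.65,0]'
python3 - <<'E'
from h import *
plan((.4545,.009,.15,.075),(.4545,.009,.05,.075))
E
```

```text
clock: 9.1
tcp_pos: [0.4756, 0.3914, 0.0114]
ee_rot: [1.0, 0.011, -0.0, 0.0]
wrist_force: [-0.4, -0.3, -0.1]
opening: 0.0596
clock: 9.52
tcp_pos: [0.4779, 0.3945, 0.1493]
ee_rot: [1.0, 0.012, 0.004, -0.003]
wrist_force: [0.6, 1.0, 1.1]
opening: 0.0597
t 9.52 at [0.4779 0.3945 0.1493] 0.023 tilt [ 0.008 -0.006 -1.   ] F [0.6 1.  1.1] open 0.0597
[-0.081, 0.962, -0.002, -0.013] -> [0.466 0.202 0.15 ] rows>= 4.6
[-0.106, 0.96, -0.002, -0.013] -> [0.454 0.009 0.15 ] rows>= 4.6
[-0.0, 0.0, 0.5, -0.0] -> [0.454 0.009 0.05 ] rows>= 2.4
```

```bash
python3 -m crank '[1,-0.08,0.962,0,-0.013, 1,-0.08,0.962,0,-0.013, 1,-0.08,0.962,0,-0.013, 1,-0.08,0.962,0,-0.013, 1,-0.08,0.962,0,-0.013]'
python3 -m crank '[1,-0.106,0.96,0,-0.013, 1,-0.106,0.96,0,-0.013, 1,-0.106,0.96,0,-0.013, 1,-0.106,0.96,0,-0.013, 1,-0.106,0.96,0,-0.013]'
python3 -m crank '[1,0,0,0,0, 1,0,0,0,0, 1,0,0,0,0, 1,0,0,0,0]'
python3 - <<'E'
from h import *
f=manip.grab_frame("wrist");cv2.imwrite("pics/w2.png",f[:,:,::-1]);c=manip.calibration("wrist")
for n,x0 in(('large_tape',[.4545,.009]),('small_tape',[.564,0])):
  for d in manip.silhouettes("wrist",n)[:2]:
    print(n,d['conf'],d['bbox'],fit(n,[(c,d['pixels'].astype(float))],x0=x0))
plan((.4545,.009,.05,.075))
E
```

```text
clock: 9.93
tcp_pos: [0.4639, 0.1942, 0.1419]
ee_rot: [1.0, 0.023, 0.0, 0.001]
wrist_force: [1.0, -0.2, 0.1]
opening: 0.0857
clock: 10.35
tcp_pos: [0.4516, 0.0015, 0.1424]
ee_rot: [0.999, 0.036, 0.0, 0.001]
wrist_force: [0.1, -0.4, 0.4]
opening: 0.0854
clock: 10.68
tcp_pos: [0.4524, 0.0075, 0.142]
ee_rot: [0.999, 0.039, 0.0, -0.0]
wrist_force: [-1.0, -1.1, 0.6]
opening: 0.0856
large_tape 0.79 [282.7, 135.9, 67.4, 106.9] (array([ 0.45445149,  0.00989471, -0.01290002]), np.float64(0.08416686018534691))
small_tape 0.86 [316.8, 5.8, 50.1, 92.8] (array([5.63303021e-01, 5.31612617e-04, 4.15648735e-03]), np.float64(0.07470997817188552))
t 10.83 at [0.4523 0.0073 0.1417] 0.077 tilt [ 0. -0. -1.] F [-0.4 -0.6  0. ] open 0.0854
[0.012, -0.008, 0.459, 0.001] -> [0.454 0.009 0.05 ] rows>= 2.2
```

View pics/w2.png

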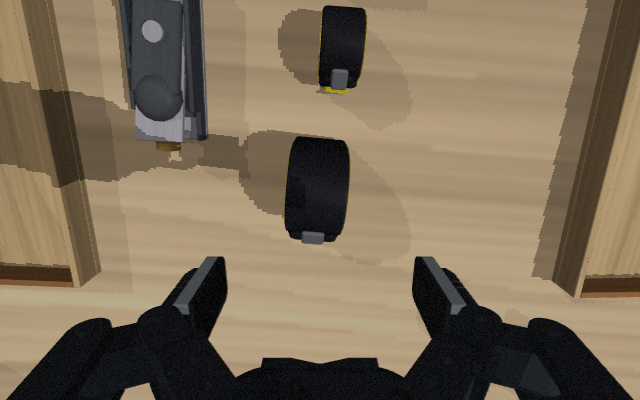

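The large tape is at (317,188) in the picture, hook at its lower end. It is well separated from the small tape (342,48) and the plane. The wrist fit gives yaw ≈ 0.

```bash
python3 -m crank '[1,0.012,-0.01,0,0.0435, 1,0.012,-0.01,0.05,0.0435, 1,0.012,-0.01,0.15,0.0435, 1,0.012,-0.01,0.25,0.0435, 1,0.012,-0.01,0.25,0.0435]' 70
python3 -m crank '[1,0,0,0.1,0, 1,0,0,0.2,0, 1,0,0,0.3,0, 1,0,0,0.35,0, 1,0,0,0.35,0]'
python3 -m crank '[0,0,0,0,0, 0,0,0,0,0, -0.5,0,0,0,0, -0.5,0,0,0,0, -0.5,0,0,0,0]'
python3 -m crank '[-0.5,0,0,0,0, -0.5,0,0,0,0, -0.5,0,0,0,0, -0.5,0,0,0,0]'
```

```text
clock: 11.25
tcp_pos: [0.4512, 0.0085, 0.0877]
ee_rot: [1.0, -0.005, -0.004, -0.0]
wrist_force: [-1.3, 0.2, -0.2]
opening: 0.0853
clock: 11.67
tcp_pos: [0.4526, 0.0083, 0.0199]
ee_rot: [1.0, -0.005, -0.002, -0.0]
wrist_force: [-1.4, 0.1, -0.4]
opening: 0.0851
clock: 12.08
tcp_pos: [0.456, 0.0085, 0.0232]
ee_rot: [1.0, -0.006, 0.002, -0.0]
wrist_force: [-0.5, 1.3, 6.6]
opening: 0.0433
clock: 12.42
tcp_pos: [0.456, 0.0085, 0.0232]
ee_rot: [1.0, -0.006, 0.002, -0.0]
wrist_force: [-0.5, 0.7, 7.5]
opening: 0.0432
```

```bash
python3 -m crank '[-0.5,0,0,-0.05,0, -0.5,0,0,-0.2,0, -0.5,0,0,-0.4,0, -0.5,0,0,-0.52,0, -0.5,0,0,-0.56,0]'
python3 -m crank '[-0.5,0,0,0,0, -0.5,0,0,0,0, -0.5,0,0,0,0]'
python3 - <<'E'
from h import *
plan((.4786,.2795,.13,.0235),(.4786,.2795,.05,.0235))
E
```

```text
clock: 12.83
tcp_pos: [0.4566, 0.0079, 0.1378]
ee_rot: [1.0, -0.006, 0.003, 0.001]
wrist_force: [0.7, -0.9, -4.1]
opening: 0.0433
clock: 13.08
tcp_pos: [0.4525, 0.0079, 0.1315]
ee_rot: [1.0, -0.006, -0.002, -0.0]
wrist_force: [-0.8, 0.2, -3.9]
opening: 0.0435
t 13.08 at [0.4525 0.0079 0.1315] -0.012 tilt [-0.004 -0.    -1.   ] F [-0.8  0.2 -3.9] open 0.0435
[0.057, -0.68, 0.004, -0.009] -> [0.466 0.144 0.131] rows>= 3.3
[0.069, -0.679, 0.004, -0.009] -> [0.479 0.28  0.13 ] rows>= 3.3
[0.0, 0.0, 0.4, -0.0] -> [0.479 0.28  0.05 ] rows>= 1.9
```

```bash
python3 -m crank '[-0.5,0.005,-0.07,0,-0.002, -0.5,0.02,-0.22,0,-0.004, -0.5,0.03,-0.38,0,-0.006, -0.5,0.05,-0.54,0,-0.008, -0.5,0.055,-0.68,0,-0.009]'
python3 -m crank '[-0.5,0.015,-0.16,0,-0.002, -0.5,0.03,-0.33,0,-0.004, -0.5,0.05,-0.5,0,-0.007, -0.5,0.06,-0.62,0,-0.009, -0.5,0.065,-0.679,0,-0.009]'
python3 -m crank '[-0.5,0,0,0,0, -0.5,0,0,0,0, -0.5,0,0,0,0]'
python3 -m crank '[-0.5,0,0,0.06,0, -0.5,0,0,0.18,0, -0.5,0,0,0.3,0, -0.5,0,0,0.38,0, -0.5,0,0,0.41,0]'
python3 -m crank '[-0.5,0,0,0.02,0, -0.5,0,0,0.04,0, -0.5,0,0,0.06,0, -0.5,0,0,0.07,0, -0.5,0,0,0.07,0]'
python3 -m crank '[-0.5,0,0,0,0, -0.5,0,0,0,0]'
python3 - <<'E'
from h import *
plan((.4786,.2795,.029,.0235))
E
```

```text
clock: 13.5
tcp_pos: [0.4659, 0.1457, 0.1316]
ee_rot: [1.0, 0.003, -0.002, -0.0]
wrist_force: [-0.0, 0.2, -3.9]
opening: 0.0431
clock: 13.92
tcp_pos: [0.477, 0.2839, 0.1313]
ee_rot: [1.0, 0.014, -0.002, -0.001]
wrist_force: [-0.2, 0.4, -3.5]
opening: 0.0432
clock: 14.17
tcp_pos: [0.4787, 0.2779, 0.1319]
ee_rot: [1.0, 0.011, -0.001, 0.001]
wrist_force: [-0.5, -0.7, -4.1]
opening: 0.0433
clock: 14.58
tcp_pos: [0.4774, 0.2767, 0.0479]
ee_rot: [1.0, 0.011, -0.003, 0.002]
wrist_force: [-1.1, -0.5, -4.5]
opening: 0.0428
clock: 15.0
tcp_pos: [0.4796, 0.2798, 0.0379]
ee_rot: [1.0, 0.012, 0.0, 0.0]
wrist_force: [0.0, -0.1, -3.7]
opening: 0.0432
clock: 15.17
tcp_pos: [0.4797, 0.28, 0.0382]
ee_rot: [1.0, 0.012, 0.0, -0.0]
wrist_force: [-0.2, -0.0, -3.9]
opening: 0.0432
t 15.17 at [0.4797 0.28   0.0382] 0.024 tilt [ 0.001 -0.    -1.   ] F [-0.2 -0.  -3.9] open 0.0432
[-0.006, 0.003, 0.046, 0.0] -> [0.479 0.28  0.029] rows>= 0.2
```

```bash
python3 -m crank '[-0.5,0,0,0.01,0, -0.5,0,0,0.02,0, -0.5,0,0,0.03,0, -0.5,0,0,0.037,0, -0.5,0,0,0.037,0]'
python3 -m crank '[-0.5,0,0,0.005,0, -0.5,0,0,0.005,0, -0.5,0,0,0.005,0]'
python3 -m crank '[-0.5,0,0,0.005,0, -0.5,0,0,0.005,0, -0.5,0,0,0.005,0]'
python3 -m crank '[-0.5,0,0,0.005,0, -0.5,0,0,0.005,0, -0.5,0,0,0.005,0]'
```

```text
clock: 15.58
tcp_pos: [0.479, 0.2796, 0.0298]
ee_rot: [1.0, 0.012, -0.0, 0.0]
wrist_force: [0.7, -0.2, -4.7]
opening: 0.0433
clock: 15.83
tcp_pos: [0.4795, 0.2799, 0.0294]
ee_rot: [1.0, 0.012, 0.0, -0.0]
wrist_force: [-0.9, -0.6, -4.4]
opening: 0.0431
clock: 16.08
tcp_pos: [0.4794, 0.2799, 0.0293]
ee_rot: [1.0, 0.012, 0.0, 0.0]
wrist_force: [-3.4, -1.9, 5.9]
opening: 0.0434
clock: 16.33
tcp_pos: [0.4794, 0.2799, 0.0293]
ee_rot: [1.0, 0.012, 0.0, 0.001]
wrist_force: [-6.5, -3.9, 12.4]
opening: 0.0436
```

```bash
python3 -m crank '[0.3,0,0,-0.005,0, 0.3,0,0,-0.01,0, 0.3,0,0,-0.01,0, 0.3,0,0,-0.01,0, 0.3,0,0,-0.01,0]' 90
python3 -m crank '[0.3,0,0,-0.05,0, 0.3,0,0,-0.2,0, 0.3,0,0,-0.4,0, 0.3,0,0,-0.6,0, 0.3,0,0,-0.65,0]'
python3 - <<'E'
from h import *
plan((.5664,.1309,.13,.04))
E
```

```text
clock: 16.75
tcp_pos: [0.4794, 0.2798, 0.0292]
ee_rot: [1.0, 0.012, 0.0, -0.0]
wrist_force: [0.4, -0.8, 0.7]
opening: 0.0557
clock: 17.17
tcp_pos: [0.4821, 0.2823, 0.1664]
ee_rot: [1.0, 0.012, 0.005, -0.002]
wrist_force: [1.2, 0.8, 0.2]
opening: 0.0555
t 17.17 at [0.4821 0.2823 0.1664] 0.024 tilt [ 0.009 -0.004 -1.   ] F [1.2 0.8 0.2] open 0.0555
[0.403, 0.767, 0.182, -0.008] -> [0.566 0.131 0.13 ] rows>= 4.2
```

```bash
python3 -m crank '[1,0.41,0.76,0.14,-0.008, 1,0.41,0.76,0.14,-0.008, 1,0.41,0.76,0.14,-0.008, 1,0.41,0.76,0.14,-0.008, 1,0.41,0.76,0.14,-0.008]'
python3 -m crank '[1,0,0,0,0, 1,0,0,0,0, 1,0,0,0,0, 1,0,0,0,0]'
python3 - <<'E'
from h import *
f=manip.grab_frame("wrist");cv2.imwrite("pics/w3.png",f[:,:,::-1]);c=manip.calibration("wrist")
for d in manip.silhouettes("wrist",'block_plane')[:2]:
    print(d['conf'],d['bbox'],fit('block_plane',[(c,d['pixels'].astype(float))],x0=[.566,.131]))
plan((.5664,.1309,.004,.04))
E
```

```text
clock: 17.58
tcp_pos: [0.5681, 0.1203, 0.1304]
ee_rot: [1.0, 0.015, 0.0, 0.002]
wrist_force: [-0.5, -1.4, -0.6]
opening: 0.0857
clock: 17.92
tcp_pos: [0.5643, 0.1321, 0.1319]
ee_rot: [1.0, 0.022, 0.0, -0.0]
wrist_force: [0.2, 0.9, 0.5]
opening: 0.0853
0.62 [289.5, 93.0, 59.9, 200.0] (array([0.56448709, 0.13210565, 0.01290702]), np.float64(0.07681703248308513))
t 18.02 at [0.5644 0.1316 0.1318] 0.043 tilt [ 0.001 -0.    -1.   ] F [-0.2 -0.5 -0.1] open 0.0858
[0.01, 0.004, 0.639, 0.001] -> [0.566 0.131 0.004] rows>= 3.1
```

View pics/w3.png

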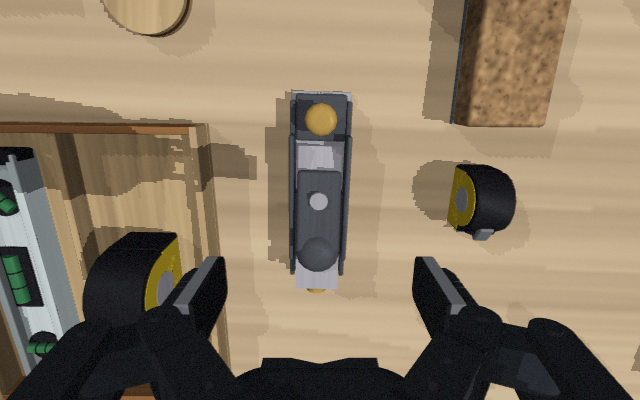

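The dark plane sits centred between the fingers at (320,190). The level and large tape stand upright in their bays on the left. Gripping the plane.

```bash
python3 -m crank '[1,0.003,0,0.1,0.007, 1,0.003,0,0.25,0.007, 1,0.003,0,0.4,0.007, 1,0.003,0,0.5,0.007, 1,0.003,0,0.5,0.007]' 90
python3 -m crank '[1,0,0,0.05,0, 1,0,0,0.1,0, 1,0,0,0.13,0, 1,0,0,0.135,0, 1,0,0,0.135,0]'
python3 -m crank '[0,0,0,0,0, 0,0,0,0,0, -0.5,0,0,0,0, -0.5,0,0,0,0, -0.5,0,0,0,0]'
python3 -m crank '[-0.5,0,0,0,0, -0.5,0,0,0,0, -0.5,0,0,0,0, -0.5,0,0,0,0]'
python3 -m crank '[-0.5,0,0,-0.05,0, -0.5,0,0,-0.2,0, -0.5,0,0,-0.4,0, -0.5,0,0,-0.56,0, -0.5,0,0,-0.63,0]'
python3 -m crank '[-0.5,0,0,0,0, -0.5,0,0,0,0, -0.5,0,0,0,0]'
python3 - <<'E'
from h import *
plan((.5014,-.2811,.13,.105),(.5014,-.2811,.03,.105))
E
```

```text
clock: 18.43
tcp_pos: [0.5616, 0.1297, 0.027]
ee_rot: [1.0, 0.014, -0.004, 0.001]
wrist_force: [-1.3, -0.2, -0.2]
opening: 0.0853
clock: 18.85
tcp_pos: [0.5657, 0.1299, 0.0044]
ee_rot: [1.0, 0.013, 0.0, 0.0]
wrist_force: [-0.4, -0.3, 0.4]
opening: 0.0855
clock: 19.27
tcp_pos: [0.5666, 0.1313, 0.0057]
ee_rot: [1.0, 0.013, 0.001, -0.001]
wrist_force: [-1.2, 2.1, 6.5]
opening: 0.0463
clock: 19.6
tcp_pos: [0.5665, 0.1313, 0.0057]
ee_rot: [1.0, 0.013, 0.001, -0.001]
wrist_force: [-0.3, 2.5, 5.4]
opening: 0.0464
clock: 20.02
tcp_pos: [0.5668, 0.1299, 0.1343]
ee_rot: [1.0, 0.013, 0.002, 0.0]
wrist_force: [1.7, 1.7, -6.6]
opening: 0.0462
clock: 20.27
tcp_pos: [0.5635, 0.1288, 0.1277]
ee_rot: [1.0, 0.013, -0.002, 0.001]
wrist_force: [0.4, -1.2, -8.2]
opening: 0.0462
t 20.27 at [0.5635 0.1288 0.1277] 0.026 tilt [-0.005  0.001 -1.   ] F [ 0.4 -1.2 -8.2] open 0.0462
[-0.121, 0.68, -0.004, -0.013] -> [ 0.543 -0.008  0.128] rows>= 3.3
[-0.139, 0.677, -0.004, -0.013] -> [ 0.522 -0.144  0.129] rows>= 3.3
[-0.157, 0.673, -0.004, -0.013] -> [ 0.501 -0.281  0.13 ] rows>= 3.3
[0.0, 0.0, 0.5, -0.0] -> [ 0.501 -0.281  0.03 ] rows>= 2.4
```

```bash
python3 -m crank '[-0.5,-0.01,0.07,0,-0.002, -0.5,-0.03,0.22,0,-0.005, -0.5,-0.06,0.38,0,-0.008, -0.5,-0.09,0.54,0,-0.01, -0.5,-0.12,0.68,0,-0.013]'
python3 -m crank '[-0.5,-0.03,0.14,0,-0.003, -0.5,-0.055,0.28,0,-0.006, -0.5,-0.08,0.41,0,-0.009, -0.5,-0.11,0.55,0,-0.011, -0.5,-0.139,0.677,0,-0.013]'
python3 -m crank '[-0.5,-0.03,0.15,0,-0.003, -0.5,-0.07,0.32,0,-0.007, -0.5,-0.11,0.48,0,-0.01, -0.5,-0.14,0.61,0,-0.012, -0.5,-0.157,0.673,0,-0.013]'
python3 -m crank '[-0.5,0,0,0,0, -0.5,0,0,0,0, -0.5,0,0,0,0, -0.5,0,0,0,0]'
python3 - <<'E'
from h import *
plan((.5014,-.2811,.03,.105))
E
```

```text
clock: 20.68
tcp_pos: [0.5425, -0.0094, 0.1273]
ee_rot: [1.0, 0.026, -0.003, 0.0]
wrist_force: [1.1, -1.1, -7.7]
opening: 0.0467
clock: 21.1
tcp_pos: [0.5218, -0.1449, 0.1274]
ee_rot: [0.999, 0.039, -0.003, -0.001]
wrist_force: [1.1, -0.5, -8.5]
opening: 0.046
clock: 21.52
tcp_pos: [0.4998, -0.2848, 0.1272]
ee_rot: [0.999, 0.049, -0.003, -0.0]
wrist_force: [-0.6, -0.9, -7.8]
opening: 0.0467
clock: 21.85
tcp_pos: [0.5036, -0.2777, 0.1293]
ee_rot: [0.999, 0.053, -0.001, -0.001]
wrist_force: [-0.8, -0.1, -7.9]
opening: 0.0464
t 21.85 at [ 0.5036 -0.2777  0.1293] 0.106 tilt [-0.001 -0.002 -1.   ] F [-0.8 -0.1 -7.9] open 0.0464
[-0.013, 0.016, 0.496, 0.001] -> [ 0.501 -0.281  0.03 ] rows>= 2.4
```

```bash
python3 -m crank '[-0.5,-0.006,0.008,0.1,0, -0.5,-0.006,0.008,0.23,0, -0.5,-0.006,0.008,0.36,0, -0.5,-0.006,0.008,0.45,0, -0.5,-0.006,0.008,0.5,0]'
python3 -m crank '[-0.5,0,0,0.01,0, -0.5,0,0,0.025,0, -0.5,0,0,0.04,0, -0.5,0,0,0.05,0, -0.5,0,0,0.055,0]'
python3 -m crank '[-0.5,0,0,0,0, -0.5,0,0,0,0]'
python3 -m crank '[-0.5,0,0,0.01,0, -0.5,0,0,0.015,0, -0.5,0,0,0.015,0]'
python3 -m crank '[-0.5,0,0,0.005,0, -0.5,0,0,0.01,0, -0.5,0,0,0.01,0]'
```

```text
clock: 22.27
tcp_pos: [0.501, -0.2793, 0.0274]
ee_rot: [0.999, 0.053, -0.002, -0.001]
wrist_force: [-0.9, 0.6, -7.7]
opening: 0.0464
clock: 22.68
tcp_pos: [0.5031, -0.2821, 0.0202]
ee_rot: [0.999, 0.052, 0.001, 0.001]
wrist_force: [-0.5, 0.0, -7.8]
opening: 0.0466
clock: 22.85
tcp_pos: [0.5027, -0.282, 0.0198]
ee_rot: [0.999, 0.052, 0.0, 0.0]
wrist_force: [-0.3, 0.2, -7.5]
opening: 0.0467
clock: 23.1
tcp_pos: [0.5022, -0.2817, 0.0161]
ee_rot: [0.999, 0.052, -0.0, -0.0]
wrist_force: [-0.3, -0.4, -7.9]
opening: 0.0465
clock: 23.35
tcp_pos: [0.5023, -0.2817, 0.014]
ee_rot: [0.999, 0.052, -0.0, -0.0]
wrist_force: [-1.1, -0.0, -7.6]
opening: 0.0463
```

```bash
python3 -m crank '[-0.5,0,0,0.005,0, -0.5,0,0,0.01,0, -0.5,0,0,0.01,0]'
python3 -m crank '[-0.5,0,0,0.005,0, -0.5,0,0,0.005,0, -0.5,0,0,0.005,0]'
python3 -m crank '[-0.5,0,0,0.005,0, -0.5,0,0,0.005,0, -0.5,0,0,0.005,0]'
```

```text
clock: 23.6
tcp_pos: [0.5023, -0.2817, 0.0121]
ee_rot: [0.999, 0.052, -0.0, -0.0]
wrist_force: [-0.1, 0.3, -7.8]
opening: 0.0461
clock: 23.85
tcp_pos: [0.5024, -0.2818, 0.0118]
ee_rot: [0.999, 0.052, -0.0, 0.0]
wrist_force: [-2.3, 0.7, -2.5]
opening: 0.0464
clock: 24.1
tcp_pos: [0.5024, -0.2818, 0.0117]
ee_rot: [0.999, 0.052, -0.0, 0.0]
wrist_force: [-5.4, 1.4, 6.0]
opening: 0.0461
```

```bash
python3 -m crank '[0.35,0,0,-0.005,0, 0.35,0,0,-0.005,0, 0.35,0,0,-0.005,0, 0.35,0,0,-0.005,0, 0.35,0,0,-0.005,0]' 40
python3 -m crank '[0.35,0,0,-0.05,0, 0.35,0,0,-0.2,0, 0.35,0,0,-0.4,0, 0.35,0,0,-0.6,0, 0.35,0,0,-0.62,0]'
python3 - <<'E'
from h import *
plan((.6814,-.0017,.13,.0376))
E
```

```text
clock: 24.52
tcp_pos: [0.5029, -0.282, 0.0116]
ee_rot: [0.999, 0.052, 0.0, 0.0]
wrist_force: [0.5, -0.4, 0.1]
opening: 0.0576
clock: 24.93
tcp_pos: [0.507, -0.2838, 0.1442]
ee_rot: [0.999, 0.052, 0.006, 0.004]
wrist_force: [1.2, -0.5, 0.8]
opening: 0.0577
t 24.93 at [ 0.507  -0.2838  0.1442] 0.104 tilt [ 0.011  0.008 -1.   ] F [ 1.2 -0.5  0.8] open 0.0577
[0.507, -0.656, 0.036, 0.017] -> [ 0.594 -0.143  0.137] rows>= 4.0
[0.485, -0.673, 0.036, 0.017] -> [ 0.681 -0.002  0.13 ] rows>= 4.0
```

```bash
python3 -m crank '[1,0.51,-0.66,0.02,0.017, 1,0.51,-0.66,0.02,0.017, 1,0.51,-0.66,0.02,0.017, 1,0.51,-0.66,0.02,0.017, 1,0.51,-0.66,0.02,0.017]'
python3 -m crank '[1,0.5,-0.68,0.02,0.017, 1,0.5,-0.68,0.02,0.017, 1,0.5,-0.68,0.02,0.017, 1,0.5,-0.68,0.02,0.017, 1,0.5,-0.68,0.02,0.017]'
python3 -m crank '[1,0,0,0,0, 1,0,0,0,0, 1,0,0,0,0, 1,0,0,0,0]'
python3 - <<'E'
from h import *
f=manip.grab_frame("wrist");cv2.imwrite("pics/w4.png",f[:,:,::-1]);c=manip.calibration("wrist")
for n,x0 in(('cork_block',[.681,-.002]),('small_tape',[.564,0])):
  for d in manip.silhouettes("wrist",n)[:2]:
    print(n,d['conf'],d['bbox'],fit(n,[(c,d['pixels'].astype(float))],x0=x0))
plan((.6814,-.0017,.008,.038))
E
```

```text
clock: 25.35
tcp_pos: [0.5945, -0.1282, 0.1325]
ee_rot: [0.999, 0.041, 0.002, -0.003]
wrist_force: [-0.3, 1.7, 0.3]
opening: 0.0854
clock: 25.77
tcp_pos: [0.6828, 0.0144, 0.1277]
ee_rot: [1.0, 0.024, 0.001, -0.004]
wrist_force: [-1.3, 1.7, -0.0]
opening: 0.0854
clock: 26.1
tcp_pos: [0.6801, 0.0001, 0.1275]
ee_rot: [1.0, 0.016, -0.0, 0.001]
wrist_force: [0.9, 0.5, 0.2]
opening: 0.0855
cork_block 0.82 [278.7, 123.8, 80.0, 140.6] (array([ 6.81845689e-01, -6.04678317e-04,  4.48804542e-02]), np.float64(0.04628869852747075))
small_tape 0.69 [295.7, 279.8, 38.9, 76.7] (array([5.63463654e-01, 3.14177488e-04, 3.15997479e+00]), np.float64(0.09165806094562134))
t 26.25 at [0.6803 0.0011 0.1276] 0.034 tilt [ 0.     0.001 -1.   ] F [-0.5  0.3 -0.1] open 0.0855
[0.005, 0.014, 0.598, -0.002] -> [ 0.681 -0.002  0.008] rows>= 2.9
```

View pics/w4.png

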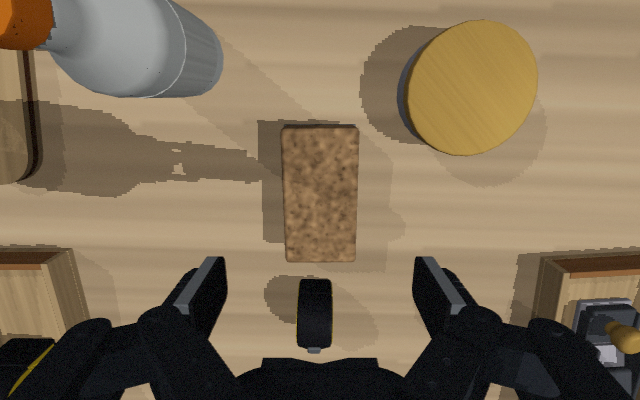

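The cork block is centred at (320,193), clear of the bottle and the tin. The small tape is at (314,313).

```bash
python3 -m crank '[1,0.006,0.009,0.1,-0.003, 1,0.006,0.009,0.25,-0.003, 1,0.006,0.009,0.38,-0.003, 1,0.006,0.009,0.48,-0.003, 1,0.006,0.009,0.48,-0.003]' 35
python3 -m crank '[1,0,0,0.04,0, 1,0,0,0.08,0, 1,0,0,0.11,0, 1,0,0,0.12,0, 1,0,0,0.12,0]'
python3 -m crank '[0.2,0,0,0,0, 0.2,0,0,0,0, -0.3,0,0,0,0, -0.3,0,0,0,0, -0.3,0,0,0,0]'
python3 -m crank '[-0.3,0,0,0,0, -0.3,0,0,0,0, -0.3,0,0,0,0, -0.3,0,0,0,0]'
python3 -m crank '[-0.3,0,0,-0.05,0, -0.3,0,0,-0.2,0, -0.3,0,0,-0.4,0, -0.3,0,0,-0.56,0, -0.3,0,0,-0.63,0]'
python3 -m crank '[-0.3,0,0,0,0, -0.3,0,0,0,0, -0.3,0,0,0,0]'
python3 - <<'E'
from h import *
plan((.4614,-.397,.135,.105))
E
```

```text
clock: 26.67
tcp_pos: [0.6778, -0.0002, 0.0262]
ee_rot: [1.0, 0.02, -0.004, 0.0]
wrist_force: [-1.3, 0.1, -1.2]
opening: 0.085
clock: 27.08
tcp_pos: [0.6817, 0.0009, 0.0073]
ee_rot: [1.0, 0.021, 0.0, 0.0]
wrist_force: [1.0, -0.3, -0.6]
opening: 0.085
clock: 27.5
tcp_pos: [0.6824, 0.001, 0.0082]
ee_rot: [1.0, 0.021, 0.001, 0.0]
wrist_force: [-0.3, 0.3, 4.1]
opening: 0.0574
clock: 27.83
tcp_pos: [0.6824, 0.001, 0.0082]
ee_rot: [1.0, 0.021, 0.001, 0.0]
wrist_force: [0.6, 0.2, 5.8]
opening: 0.0574
clock: 28.25
tcp_pos: [0.6838, 0.0014, 0.1387]
ee_rot: [1.0, 0.021, 0.003, 0.0]
wrist_force: [1.4, 0.7, 0.4]
opening: 0.0576
clock: 28.5
tcp_pos: [0.6803, 0.0007, 0.1309]
ee_rot: [1.0, 0.021, -0.002, 0.0]
wrist_force: [-0.5, -0.7, -0.8]
opening: 0.0572
t 28.5 at [0.6803 0.0007 0.1309] 0.042 tilt [-0.004  0.    -1.   ] F [-0.5 -0.7 -0.8] open 0.0572
[-0.392, 0.647, -0.007, -0.011] -> [ 0.607 -0.132  0.132] rows>= 3.6
[-0.406, 0.639, -0.007, -0.011] -> [ 0.534 -0.264  0.134] rows>= 3.6
[-0.419, 0.63, -0.007, -0.011] -> [ 0.461 -0.397  0.135] rows>= 3.6
```

```bash
python3 -m crank '[-0.3,-0.04,0.07,0,-0.002, -0.3,-0.12,0.2,0,-0.005, -0.3,-0.21,0.35,0,-0.007, -0.3,-0.3,0.5,0,-0.009, -0.3,-0.39,0.647,0,-0.011]'
python3 -m crank '[-0.3,-0.08,0.13,0,-0.002, -0.3,-0.16,0.26,0,-0.005, -0.3,-0.24,0.38,0,-0.007, -0.3,-0.32,0.51,0,-0.009, -0.3,-0.406,0.639,0,-0.011]'
python3 -m crank '[-0.3,-0.09,0.14,0,-0.003, -0.3,-0.19,0.29,0,-0.006, -0.3,-0.3,0.45,0,-0.009, -0.3,-0.38,0.58,0,-0.011, -0.3,-0.419,0.63,0,-0.011]'
python3 -m crank '[-0.3,0,0,0,0, -0.3,0,0,0,0, -0.3,0,0,0,0, -0.3,0,0,0,0]'
python3 - <<'E'
from h import *
plan((.4614,-.397,.015,.105))
f=manip.grab_frame("wrist");cv2.imwrite("pics/w5.png",f[:,:,::-1])
E
```

```text
clock: 28.92
tcp_pos: [0.6066, -0.1327, 0.1303]
ee_rot: [0.999, 0.032, -0.002, -0.001]
wrist_force: [0.6, 0.1, -0.7]
opening: 0.0571
clock: 29.33
tcp_pos: [0.534, -0.2648, 0.1306]
ee_rot: [0.999, 0.043, -0.002, -0.001]
wrist_force: [0.1, -1.1, -0.6]
opening: 0.0574
clock: 29.75
tcp_pos: [0.4583, -0.402, 0.1305]
ee_rot: [0.999, 0.05, -0.003, -0.0]
wrist_force: [-0.7, -0.5, -1.7]
opening: 0.0573
clock: 30.08
tcp_pos: [0.4651, -0.3943, 0.1327]
ee_rot: [0.998, 0.056, 0.0, -0.001]
wrist_force: [0.3, 1.4, -1.2]
opening: 0.0575
t 30.08 at [ 0.4651 -0.3943  0.1327] 0.112 tilt [ 0.    -0.002 -1.   ] F [ 0.3  1.4 -1.2] open 0.0575
[-0.02, 0.011, 0.589, 0.003] -> [ 0.461 -0.397  0.015] rows>= 2.8
```

View pics/w5.png

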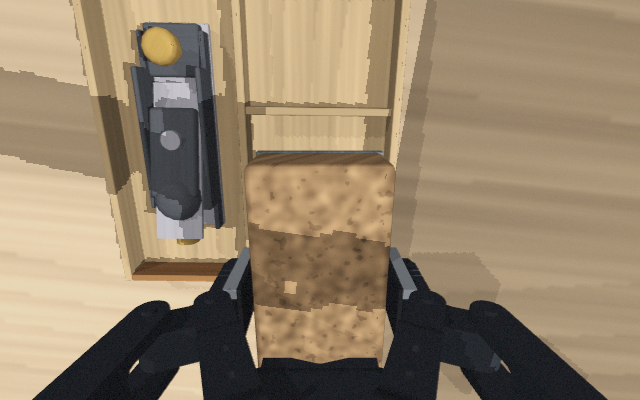

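The plane lies upright in the long bay (180,130). The cork block hangs centred over the longer short bay (columns 247–390). Lowering.

```bash
python3 -m crank '[-0.3,-0.012,0.008,0.1,0.003, -0.3,-0.012,0.008,0.23,0.003, -0.3,-0.012,0.008,0.36,0.003, -0.3,-0.012,0.008,0.45,0.003, -0.3,-0.012,0.008,0.5,0.003]'
python3 -m crank '[-0.3,0,0,0.02,0, -0.3,0,0,0.04,0, -0.3,0,0,0.05,0, -0.3,0,0,0.06,0, -0.3,0,0,0.06,0]'
python3 -m crank '[-0.3,0,0,0,0, -0.3,0,0,0,0]'
python3 -m crank '[-0.3,0,0,0.005,0, -0.3,0,0,0.01,0, -0.3,0,0,0.01,0]'
```

```text
clock: 30.55
tcp_pos: [0.4609, -0.3964, 0.0307]
ee_rot: [0.999, 0.052, -0.001, -0.002]
wrist_force: [-0.5, 0.8, -0.9]
opening: 0.0572
clock: 30.97
tcp_pos: [0.4619, -0.3992, 0.022]
ee_rot: [0.999, 0.051, 0.0, 0.001]
wrist_force: [0.1, -0.6, -1.3]
opening: 0.0574
clock: 31.13
tcp_pos: [0.4618, -0.3992, 0.022]
ee_rot: [0.999, 0.051, 0.0, 0.0]
wrist_force: [0.4, 0.4, -0.7]
opening: 0.0568
clock: 31.38
tcp_pos: [0.4613, -0.3988, 0.0192]
ee_rot: [0.999, 0.051, -0.0, -0.0]
wrist_force: [-0.2, -0.3, -0.7]
opening: 0.0573
```

```bash
python3 -m crank '[-0.3,0,0,0.01,0, -0.3,0,0,0.018,0, -0.3,0,0,0.018,0]'
python3 -m crank '[-0.3,0,0,0.005,0, -0.3,0,0,0.005,0, -0.3,0,0,0.005,0]'
python3 -m crank '[-0.3,0,0,0.005,0, -0.3,0,0,0.005,0, -0.3,0,0,0.005,0]'
python3 -m crank '[-0.3,0,0,0.003,0, -0.3,0,0,0.003,0, -0.3,0,0,0.003,0]'
```

```text
clock: 31.63
tcp_pos: [0.4611, -0.3986, 0.0152]
ee_rot: [0.999, 0.051, -0.0, -0.0]
wrist_force: [-0.1, 0.3, -0.8]
opening: 0.0577
clock: 31.88
tcp_pos: [0.4614, -0.3988, 0.0147]
ee_rot: [0.999, 0.051, -0.0, -0.0]
wrist_force: [-0.2, 0.6, -0.1]
opening: 0.0571
clock: 32.13
tcp_pos: [0.4616, -0.399, 0.0142]
ee_rot: [0.999, 0.051, 0.0, 0.0]
wrist_force: [-1.1, 0.1, 2.5]
opening: 0.0573
clock: 32.38
tcp_pos: [0.4616, -0.3991, 0.0142]
ee_rot: [0.999, 0.051, 0.0, 0.0]
wrist_force: [-2.1, 1.3, 7.1]
opening: 0.0574
```

```bash
python3 -m crank '[0.55,0,0,-0.005,0, 0.55,0,0,-0.005,0, 0.55,0,0,-0.005,0, 0.55,0,0,-0.005,0, 0.55,0,0,-0.005,0]' 50
python3 -m crank '[0.55,0,0,-0.05,0, 0.55,0,0,-0.2,0, 0.55,0,0,-0.4,0, 0.55,0,0,-0.6,0, 0.55,0,0,-0.62,0]'
python3 - <<'E'
from h import *
plan((.5634,.0004,.13,.01))
E
```

```text
clock: 32.8
tcp_pos: [0.4613, -0.3988, 0.0139]
ee_rot: [0.999, 0.051, -0.0, -0.0]
wrist_force: [0.1, -0.3, -1.0]
opening: 0.0661
clock: 33.22
tcp_pos: [0.4654, -0.4017, 0.1474]
ee_rot: [0.999, 0.051, 0.005, 0.005]
wrist_force: [0.6, -1.0, 0.7]
opening: 0.0662
t 33.22 at [ 0.4654 -0.4017  0.1474] 0.102 tilt [ 0.009  0.01  -1.   ] F [ 0.6 -1.   0.7] open 0.0662
[0.231, -0.65, 0.029, 0.015] -> [ 0.498 -0.268  0.142] rows>= 3.3
[0.211, -0.657, 0.029, 0.015] -> [ 0.531 -0.134  0.136] rows>= 3.3
[0.19, -0.663, 0.029, 0.015] -> [0.563 0.    0.13 ] rows>= 3.3
```

```bash
python3 -m crank '[1,0.235,-0.65,0.01,0.015, 1,0.235,-0.65,0.01,0.015, 1,0.235,-0.65,0.01,0.015, 1,0.235,-0.65,0.01,0.015]'
python3 -m crank '[1,0.22,-0.655,0.01,0.015, 1,0.22,-0.655,0.01,0.015, 1,0.22,-0.655,0.01,0.015, 1,0.22,-0.655,0.01,0.015]'
python3 -m crank '[1,0.2,-0.66,0.01,0.015, 1,0.2,-0.66,0.01,0.015, 1,0.2,-0.66,0.01,0.015, 1,0.2,-0.66,0.01,0.015, 1,0.2,-0.66,0.01,0.015]'
python3 -m crank '[1,0,0,0,0, 1,0,0,0,0, 1,0,0,0,0, 1,0,0,0,0]'
python3 - <<'E'
from h import *
plan((.5634,.0004,.012,.01))
E
```

```text
clock: 33.55
tcp_pos: [0.4974, -0.2569, 0.1371]
ee_rot: [0.999, 0.04, 0.001, -0.001]
wrist_force: [0.4, 1.3, 0.3]
opening: 0.0855
clock: 33.88
tcp_pos: [0.5312, -0.1228, 0.1351]
ee_rot: [1.0, 0.025, 0.001, -0.001]
wrist_force: [-0.0, 1.3, 0.0]
opening: 0.0852
clock: 34.3
tcp_pos: [0.5646, 0.009, 0.1329]
ee_rot: [1.0, 0.01, 0.001, -0.001]
wrist_force: [0.7, 0.0, 0.1]
opening: 0.0854
clock: 34.63
tcp_pos: [0.5638, 0.0006, 0.1321]
ee_rot: [1.0, 0.004, -0.0, 0.0]
wrist_force: [0.4, -0.3, 0.6]
opening: 0.0853
t 34.63 at [0.5638 0.0006 0.1321] 0.009 tilt [-0.     0.001 -1.   ] F [ 0.4 -0.3  0.6] open 0.0853
[-0.002, 0.001, 0.601, -0.001] -> [0.563 0.    0.012] rows>= 2.9
```

```bash
python3 -m crank '[1,0,0,0.1,0, 1,0,0,0.25,0, 1,0,0,0.38,0, 1,0,0,0.46,0, 1,0,0,0.46,0]' 50
python3 -m crank '[1,0,0,0.04,0, 1,0,0,0.08,0, 1,0,0,0.12,0, 1,0,0,0.14,0, 1,0,0,0.14,0]'
python3 -m crank '[0.2,0,0,0,0, 0.2,0,0,0,0, -0.2,0,0,0,0, -0.2,0,0,0,0, -0.8,0,0,0,0]'
python3 -m crank '[-0.8,0,0,0,0, -0.8,0,0,0,0, -0.8,0,0,0,0, -0.8,0,0,0,0, -0.8,0,0,0,0]'
python3 -m crank '[-0.8,0,0,0,0, -0.8,0,0,0,0, -0.8,0,0,0,0]'
python3 -m crank '[-0.8,0,0,-0.05,0, -0.8,0,0,-0.2,0, -0.8,0,0,-0.4,0, -0.8,0,0,-0.56,0, -0.8,0,0,-0.63,0]'
python3 -m crank '[-0.8,0,0,0,0, -0.8,0,0,0,0, -0.8,0,0,0,0]'
python3 - <<'E'
from h import *
plan((.5837,-.384,.135,.105))
E
```

```text
clock: 35.05
tcp_pos: [0.5606, 0.0012, 0.0363]
ee_rot: [1.0, 0.005, -0.004, -0.0]
wrist_force: [0.1, 0.7, 1.2]
opening: 0.0854
clock: 35.47
tcp_pos: [0.5634, 0.0025, 0.0114]
ee_rot: [1.0, 0.006, -0.001, 0.0]
wrist_force: [0.1, 0.9, -0.0]
opening: 0.0852
clock: 35.88
tcp_pos: [0.5644, 0.0025, 0.0127]
ee_rot: [1.0, 0.006, 0.001, 0.0]
wrist_force: [0.5, 0.9, -1.1]
opening: 0.0295
clock: 36.3
tcp_pos: [0.5644, 0.0026, 0.0126]
ee_rot: [1.0, 0.006, 0.001, 0.0]
wrist_force: [-0.7, -0.2, 5.1]
opening: 0.0296
clock: 36.55
tcp_pos: [0.5644, 0.0026, 0.0126]
ee_rot: [1.0, 0.006, 0.0, 0.0]
wrist_force: [-0.9, -0.7, 4.9]
opening: 0.0298
clock: 36.97
tcp_pos: [0.5656, 0.0032, 0.1427]
ee_rot: [1.0, 0.006, 0.003, 0.0]
wrist_force: [1.2, 0.2, -1.5]
opening: 0.0296
clock: 37.22
tcp_pos: [0.5624, 0.0025, 0.1364]
ee_rot: [1.0, 0.006, -0.002, -0.0]
wrist_force: [0.3, -1.0, -2.7]
opening: 0.0292
t 37.22 at [0.5624 0.0025 0.1364] 0.012 tilt [-0.003 -0.    -1.   ] F [ 0.3 -1.  -2.7] open 0.0292
[0.042, 0.967, 0.003, -0.023] -> [ 0.573 -0.191  0.136] rows>= 4.6
[-0.003, 0.968, 0.003, -0.023] -> [ 0.584 -0.384  0.135] rows>= 4.6
```

Weight about right (1.3–2 N), opening 29.5 mm. Contact is expected at z = 0.0186.

```bash
python3 -m crank '[-0.8,0.005,0.1,0,-0.003, -0.8,0.01,0.3,0,-0.008, -0.8,0.02,0.5,0,-0.013, -0.8,0.03,0.7,0,-0.018, -0.8,0.035,0.89,0,-0.023]'
python3 -m crank '[-0.8,0,0.2,0,-0.005, -0.8,0,0.4,0,-0.01, -0.8,0,0.6,0,-0.015, -0.8,0,0.8,0,-0.02, -0.8,0,0.95,0,-0.023]'
python3 -m crank '[-0.8,0,0.07,0,0, -0.8,0,0.09,0,0, -0.8,0,0.09,0,0, -0.8,0,0.09,0,0, -0.8,0,0.09,0,0]'
python3 - <<'E'
from h import *
plan((.5837,-.384,.03,.105))
E
```

```text
clock: 37.63
tcp_pos: [0.5713, -0.1771, 0.1355]
ee_rot: [1.0, 0.029, -0.002, -0.001]
wrist_force: [-0.1, 0.7, -0.7]
opening: 0.0295
clock: 38.05
tcp_pos: [0.5815, -0.3688, 0.1348]
ee_rot: [0.999, 0.051, -0.002, -0.0]
wrist_force: [-0.5, -0.0, -1.3]
opening: 0.0293
clock: 38.47
tcp_pos: [0.5864, -0.3798, 0.1374]
ee_rot: [0.999, 0.054, -0.0, -0.001]
wrist_force: [-0.2, 0.4, -1.4]
opening: 0.0291
t 38.47 at [ 0.5864 -0.3798  0.1374] 0.107 tilt [-0.001 -0.002 -1.   ] F [-0.2  0.4 -1.4] open 0.0291
[-0.016, 0.02, 0.537, 0.001] -> [ 0.584 -0.384  0.03 ] rows>= 2.6
```

```bash
python3 -m crank '[-0.8,-0.008,0.012,0.1,0, -0.8,-0.008,0.012,0.23,0, -0.8,-0.008,0.012,0.36,0, -0.8,-0.008,0.012,0.46,0, -0.8,-0.008,0.012,0.51,0]'
python3 -m crank '[-0.8,0,0,0.01,0, -0.8,0,0,0.025,0, -0.8,0,0,0.035,0, -0.8,0,0,0.04,0, -0.8,0,0,0.04,0]'
python3 -m crank '[-0.8,0,0,0,0, -0.8,0,0,0,0]'
python3 -m crank '[-0.8,0,0,0.005,0, -0.8,0,0,0.01,0, -0.8,0,0,0.01,0]'
```

```text
clock: 38.88
tcp_pos: [0.5833, -0.3821, 0.033]
ee_rot: [0.999, 0.053, -0.002, -0.002]
wrist_force: [-0.7, -0.2, -2.0]
opening: 0.0298
clock: 39.3
tcp_pos: [0.5852, -0.3857, 0.0293]
ee_rot: [0.999, 0.052, 0.001, 0.001]
wrist_force: [-0.4, -0.7, -1.3]
opening: 0.0296
clock: 39.47
tcp_pos: [0.5849, -0.3857, 0.0289]
ee_rot: [0.999, 0.052, 0.0, 0.0]
wrist_force: [0.2, 0.0, -1.2]
opening: 0.0293
clock: 39.72
tcp_pos: [0.5843, -0.3854, 0.0259]
ee_rot: [0.999, 0.052, -0.0, -0.0]
wrist_force: [0.8, 0.2, -1.5]
opening: 0.0296
```

```bash
python3 -m crank '[-0.8,0,0,0.01,0, -0.8,0,0,0.02,0, -0.8,0,0,0.03,0, -0.8,0,0,0.032,0, -0.8,0,0,0.032,0]'
python3 -m crank '[-0.8,0,0,0.004,0, -0.8,0,0,0.004,0, -0.8,0,0,0.004,0]'
python3 -m crank '[-0.8,0,0,0.004,0, -0.8,0,0,0.004,0, -0.8,0,0,0.004,0]'
python3 -m crank '[-0.8,0,0,0.003,0, -0.8,0,0,0.003,0, -0.8,0,0,0.003,0]'
```

```text
clock: 40.13
tcp_pos: [0.5843, -0.3853, 0.0193]
ee_rot: [0.999, 0.052, -0.0, -0.0]
wrist_force: [-0.4, -0.3, -1.3]
opening: 0.0291
clock: 40.38
tcp_pos: [0.5845, -0.3854, 0.019]
ee_rot: [0.999, 0.052, 0.0, 0.0]
wrist_force: [-0.8, -1.3, -1.6]
opening: 0.0295
clock: 40.63
tcp_pos: [0.5847, -0.3856, 0.0187]
ee_rot: [0.999, 0.052, 0.0, 0.0]
wrist_force: [0.7, 0.7, 2.2]
opening: 0.0301
clock: 40.88
tcp_pos: [0.5847, -0.3856, 0.0187]
ee_rot: [0.999, 0.052, 0.0, 0.0]
wrist_force: [-1.7, -0.3, 4.3]
opening: 0.0293
```

On the floor. Releasing, retreating straight up, and clearing the views for a final check.

```bash
python3 -m crank '[0,0,0,-0.004,0, 0,0,0,-0.004,0, 0,0,0,-0.004,0, 0,0,0,-0.004,0, 0,0,0,-0.004,0]'
python3 -m crank '[0,0,0,-0.05,0, 0,0,0,-0.2,0, 0,0,0,-0.4,0, 0,0,0,-0.6,0, 0,0,0,-0.75,0]'
python3 -m crank '[0,-0.3,0.15,-0.2,0, 0,-0.3,0.3,-0.3,0, 0,-0.3,0.5,-0.3,0, 0,-0.3,0.7,-0.3,0, 0,-0.3,0.8,-0.3,0]'
python3 -m crank '[0,0,0,0,0, 0,0,0,0,0, 0,0,0,0,0]'
python3 - <<'E'
from h import *
import json
P=json.load(open('poses.json'));plan()
T={'spirit_level':('tray_two_bays',.476,.3915,.0235),'large_tape':('',.4794,.28,.0235),'block_plane':('',.5024,-.2818,.105),'cork_block':('',.4616,-.399,.105),'small_tape':('',.5847,-.3856,.105)}
for cam in('scene','side'):
    f=manip.grab_frame(cam).copy();c=manip.calibration(cam)
    for n in list(T)+['board_offcut','wax_tin','glue_bottle']:
        L=[d for d in manip.silhouettes(cam,n) if d['conf']>.4]
        if n in T:
            h=hullmask(c,place(n,T[n][1:],.006))
            s=[round(float(np.minimum(h,d['pixels']).sum()/np.maximum(h,d['pixels']).sum()),2) for d in L]
            print(cam,n,'IoU',s)
            for d in L:
                if np.minimum(h,d['pixels']).sum()>10:print('   fit',fit(n,[(c,d['pixels'].astype(float))],.006,x0=T[n][1:3])[0].round(3))
        else: print(cam,n,[d['bbox'] for d in L[:2]])
    cv2.imwrite(f'pics/end_{cam}.png',f[:,:,::-1])
s=cv2.imread('pics/end_scene.png')[80:340,180:500];cv2.imwrite('pics/e1.png',cv2.resize(s,(738,600)))
s=cv2.imread('pics/end_side.png')[100:400,130:530];cv2.imwrite('pics/e2.png',cv2.resize(s,(800,600)))
E
```

```text
clock: 41.3
tcp_pos: [0.5844, -0.3854, 0.0181]
ee_rot: [0.999, 0.052, -0.0, -0.0]
wrist_force: [0.5, -0.2, 0.4]
opening: 0.0429
clock: 41.72
tcp_pos: [0.5855, -0.3857, 0.173]
ee_rot: [0.999, 0.052, 0.002, 0.001]
wrist_force: [1.2, -0.8, 0.6]
opening: 0.0426
clock: 42.13
tcp_pos: [0.54, -0.5548, 0.232]
ee_rot: [0.999, 0.051, 0.001, 0.003]
wrist_force: [0.3, -0.3, -0.3]
opening: 0.0427
clock: 42.38
tcp_pos: [0.5419, -0.5497, 0.2282]
ee_rot: [0.999, 0.052, 0.0, -0.001]
wrist_force: [0.2, 0.7, -0.0]
opening: 0.0431
t 42.38 at [ 0.5419 -0.5497  0.2282] 0.105 tilt [ 0.001 -0.002 -1.   ] F [ 0.2  0.7 -0. ] open 0.0431
scene spirit_level IoU [0.89, 0.0]
   fit [0.476 0.389 0.035]
scene large_tape IoU [0.86]
   fit [0.478 0.278 0.057]
scene block_plane IoU [0.0, 0.78]
   fit [ 0.497 -0.287  0.167]
scene cork_block IoU []
scene small_tape IoU [0.75]
   fit [ 0.585 -0.388  0.37 ]
scene board_offcut [[342.7, 253.7, 38.3, 39.3], [214.3, 129.2, 12.9, 17.6]]
scene wax_tin [[239.7, 199.5, 29.8, 33.1], [299.9, 226.9, 20.9, 36.5]]
scene glue_bottle [[301.9, 226.0, 19.2, 37.3]]
side spirit_level IoU [0.9]
   fit [0.478 0.391 3.162]
side large_tape IoU [0.86]
   fit [0.478 0.283 2.904]
side block_plane IoU [0.0, 0.87]
   fit [ 0.503 -0.285  0.117]
side cork_block IoU [0.82]
   fit [ 0.461 -0.4    3.316]
side small_tape IoU [0.73]
   fit [ 0.581 -0.383  2.43 ]
side board_offcut [[208.0, 232.5, 52.5, 34.8]]
side wax_tin [[291.8, 151.7, 32.5, 27.2]]
side glue_bottle [[246.1, 156.3, 25.8, 60.6]]
```

View pics/e1.png

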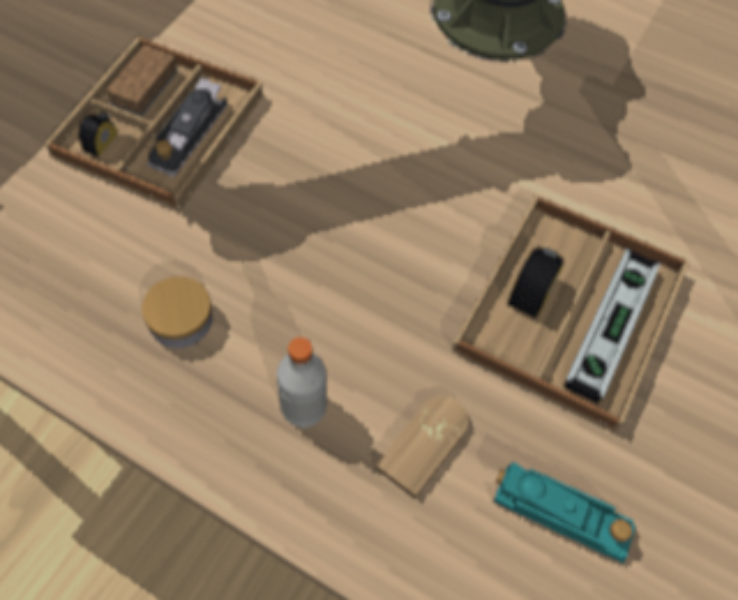

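View pics/e2.png

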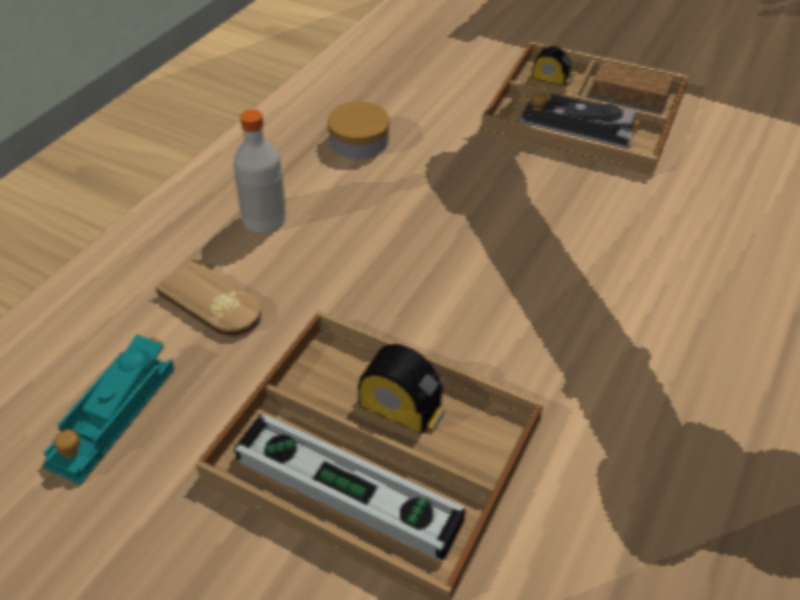

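Both final pictures show all five tools upright in their own bays. The level is at e1 (615,325), large tape (537,280), plane (188,125), cork (142,78) and small tape (97,133). The bottle, tin, offcut and turquoise plane have not moved. Handing in.

```bash
python3 -c "
from plant import manip
print(manip.finish_job())"
```

```text
the job is handed in; nothing more can be done
None
```

Both kits are made up and the job is handed in, at about 43 s on the robot's clock. In the two-bay tray are the spirit level (+y bay) and the large tape (-y bay). In the three-bay tray are the plane in the long bay, the cork block in the longer short bay and the small tape in the other. I placed them in that order. Each tool was lowered until the wrist force showed contact, 6 mm above its bench height, which matches the tray floor, and only then released.

**Last checks:** both cameras show all five tools upright, one to a bay, within about 7 mm of where I set them. The bottle, tin, offcut and turquoise plane look unmoved, and the arm is clear of everything.

**What disagreed:**
- The scene camera's detector missed the cork block, though the side camera found it and it is visible in the picture.
- The single-camera yaw fits for the small tape (0.37 and 2.43 rad) disagree with each other and with the set-down yaw of 0.105. I put this down to its small rounded outline. The large tape's yaw fits scatter too (0.06 and 2.90 rad), and its set-down yaw was 0.024.

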